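# Lock the pasta machine's shaft to its drive

## Robot

A 6-joint arm with a two-finger parallel gripper is mounted at the origin on the work surface. World frame = base frame: x ahead of the robot, y to its left, z up, the work surface at z = 0. Lengths are in mm, angles in rad, forces in N, time in s.
With the tool pointing down it reaches from about 350 to 800 mm from the base axis. Payload 7.3 kg.
Tool frame: the origin (TCP) lies at the very end of the fingers, on their centre line; the grasp point (between the pads) lies 19 mm behind it; z points along the fingers, y is the line along which they close (so a half turn about z gives the same grasp; the last joint's range is limited). The gripper opens to 85 mm and grips with 20 to 120 N. Pads are 22 mm wide; open, the fingers measure 114 mm over their backs; the gripper's body (76 mm by 85 mm) begins 54 mm behind the grasp point. The pads swing forward as they close: fully open they stand 13 mm farther back than shut.
Start: joints at [-1.247, 0.342, 1.524, -0, 1.275, -0.146], TCP at [237.696, -468.129, 231.322] pointing down, gripper open.
Joint ranges: [-2.53, 2.53], [-0.77, 2.02], [0.04, 2.7], [-1, 4.14], [0.28, 2.66], [-3.11, 3.11]. Speed limits (rad/s): [2.57, 2.57, 3.14, 3.14, 3.14, 3.14].

## Interface

Orientations are given as a unit quaternion [w, x, y, z].
In Python, from cell import env gives the robot as it stands.
- The arm moves only by the shell command python3 -m creep 'ROWS'. ROWS is a JSON object of lists of equal length, an entry for each row: "delta_pos": the shift along the tool's x, y, z in cm, a list of three; "yaw": the turn about the tool's z in rad; "grip": the closure, from 0 (fully open) to 1 (shut). A call has 1 to 5 rows; each row is the pose to reach, as a shift and turn from the pose commanded when the call began, along the tool's axes at that moment; what a row does not reach only later rows make up. A row lasts 1/10 s, in which the tool goes at most 50 mm and 8.59 degrees, less where a joint would pass 70% of its speed; a pose out of reach is approached as far as the arm can. A call with a gripper value outside its range is refused whole. The fingers move at their own pace and stop on an object; the grip force is fixed at half the most. Time passes only in rows, so rows that repeat a pose let the fingers close. It gives the time, the measured TCP pose, the force, the opening and the grip force at its end, in the units of the state.
- env.read_state(): the state, without advancing time (a new reading comes with each control period).
- env.get_image(name): name is "side" or "top" or "wrist"; returns a dict with "image" (420x560x3 uint8, blue, green, red), "camera_matrix" (3x3 intrinsics, pixels), "T" (4x4, takes a point from camera to world coordinates); the wrist camera has in their place "T_tool_cam" (4x4, takes a point from camera to tool coordinates, whose origin is the TCP and whose axes are the flange's). Camera axes: x right, y up, looking along -z (the intrinsics and any distortion apply to the point x, -y, -z); pixel columns grow to the right and rows downward; lengths in mm; the calibration is good to about 2 mm. A picture is of the moment at which its call begins: read the wrist's pose just before it. There is no depth.
- env.sign_off(): hands the job in; it is judged then, once.
Trained networks look in a picture, given as the dict that the camera call returned (one of the last four; its "shot" number tells which), for a name from the list of things; names that differ only in an ending like _2 or _b are one class to them, and where a whole thing is asked for, a point or a joint stands for the part that bears it (a point fixed in the world has none). Each returns a list of dicts, best first, with "confidence" (0 to 1); they miss things now and then, are a little off and sometimes report something else, mostly with a low value. They report only what shows in the picture. A call takes as long as a camera call. They do not tell look-alikes from the thing itself.
- env.masks_of(picture, label): "mask" (420x560 bool, what is visible of it) and "extent" ([centre column, centre row, width, height] in pixels, round what is visible of it).
- env.landmark_of(picture, label): "uv" ([column, row] in pixels: a listed point, or the origin of a listed thing).
The state is a dict: "time": time; "joint_positions": joint angles; "qvel": joint speeds; "effort": joint torques, N m; "eef_pos": TCP position; "tool_rot": TCP orientation; "force": force on the tool from outside, world axes, zero at the start; "moment": the same for the moment, N m; "width": finger opening in mm; "finger_force": force on a finger pad.
Only numpy, scipy, OpenCV 4.12 (cv2) and the standard library are available. Lean on these libraries where they do the work, as an engineer would, in place of code of your own. Each camera call takes 0.05 s, during which the arm holds its last target. There are 200 camera calls.

## Task

Turn the pasta machine's crank until it stands straight up, so that the flat of its shaft faces the setscrew in the drive collar. Then take the hex key from its stand, tighten the setscrew onto the flat, firmly but without crushing its soft nylon tip, and put the key back upright in its stand, all the way down. Leave everything else where it is.

Things in the scene. Friction and masses are not known exactly. Their poses are not given: they have to be found in the camera images.
- machine: Steel pasta machine with a white drive box, fixed. Origin: centre of its underside; y along the shaft, from drive box (y -210 to -115, 120 high) to crank; z up. Shaft axis at z 75. Rollers: y -19 to 119, x +-60, 150 high. Between them a 50 x 50 aluminium collar at y -75, top at z 110, with a 30 wide round opening in which the setscrew sits.
- shaft: Steel shaft, 20 thick, with a flat (orange, seen beside the collar), turned by its crank about machine y; friction about 0.3 N m, stays where left. Origin: on its axis under the setscrew. Its z axis is square to the flat and points along the crank arm: crank straight up = flat facing the setscrew. At the start the crank leans 0.6 to 1.25 rad to machine -x.
- crank_grip (a point): Middle of the crank's wooden handle, a round bar 20 mm thick and 64 long, parallel to machine y, 80 mm from the shaft's axis and at machine y 178; free on both sides, to be gripped from above. It is rigid with the crank.
- screw: Brass setscrew with nylon tip, upright in the collar. Origin: on its axis at the tip, z up. Tightens clockwise from above, sinking 2.8 mm per rad. Turns easily (under 0.15 N m) until the tip meets the flat after 0.75 to 1.05 rad (the round side: 0.3 or less); then the key's torque climbs about 0.5 N m per rad. Tight from 0.2 N m, 0.28 is right, over 0.37 crushes the tip. Stays as left.
- screw_mouth (a point): Centre of the mouth of the setscrew's hex socket, on its axis, 22 mm above the screw's origin; axes as the screw's. Socket 14.5 mm across flats, flats facing its x axis and every 60 degrees from it, floor 15 below the mouth, the first 4 mm flared outwards. The key has about 0.07 rad of play in it either way.
- key: T-handled hex key, about 180 g, loose, upright in its stand. Origin: centre of its lower end, z up along the shank. Shank: hexagon 14 mm across flats, 16.2 across corners, 100 long, flats facing its x axis and every 60 degrees from it. Red cross-bar along its x axis: 75 long, 14 wide (y), 18 high, its centre 108 above the origin.
- stand: Light wooden block, 70 x 70 x 60 mm high, fixed to the counter, to the right or to the left. Origin: centre of its underside. In the middle of its top a round hole, 20 mm wide, chamfered 3 mm at the mouth, 45 deep (floor at z 15), holds the key.
- jar: Jar with a wooden cap, 72 mm wide, 110 high, to be left alone. Origin: centre of its underside.
- mug: Red mug, 80 wide, 90 high, to be left alone. Origin: centre of its underside.
- dish: White dish, 100 x 70 x 25, to be left alone. Origin: centre of its underside.
- guard: White plastic collar guard, taken off, 60 x 55 x 30, to be left alone. Origin: centre of its underside.
Not all that is in view belongs to the job. Of the things shaped like the key, the dark steel one is meant.

How it is judged:
By the outcome, as a careful person would: the job done as asked, in the order asked, and still so for the second after the job is handed in, with the robot touching nothing.
It also fails if it takes over 72 s, if anything falls off the work surface, if the arm or the gripper's body presses on something with over 40 N, if the wrist force passes 120 N, or if a joint passes its speed limit or range.

## Working session

There is one attempt and no reset: what is moved stays moved. The work goes in short steps, Python scripts to look and compute and a shell command to move; the robot and the scene stay as the last step left them, time stands still between calls to the robot, and variables do not carry over. Pictures are saved under pics/ and viewed, at most 11 in all, crops included, and the job is handed in when it is done.

```bash
ls; mkdir -p pics; python3 - <<'E'
from cell import env
import cv2,numpy as np
s=env.read_state();print({k:np.round(v,3).tolist() for k,v in s.items()})
ims=[]
for n in ["side","top"]:
    p=env.get_image(n);ims.append(p["image"])
    print(n,np.round(p["camera_matrix"],1).tolist(),np.round(p["T"],3).tolist(),p.keys())
    for l in ["machine","shaft","crank_grip","screw","screw_mouth","key","stand"]:
        print(l,[(np.round(d["uv"],1).tolist(),round(d["confidence"],2)) for d in env.landmark_of(p,l)][:3])
cv2.imwrite("pics/a.png",ims[0]);cv2.imwrite("pics/b.png",ims[1])
E
```

```text
pics
{'time': 0.0, 'joint_positions': [-1.247, 0.343, 1.525, 0.0, 1.275, -0.146], 'qvel': [0.0, 0.001, 0.0, -0.002, 0.0, -0.001], 'effort': [-0.002, -43.368, -24.601, -0.0, 0.008, -0.0], 'eef_pos': [237.589, -467.704, 230.616], 'tool_rot': [-0.001, 0.973, 0.233, -0.0], 'force': [0.489, 0.036, -0.035], 'moment': [0.01, -0.025, -0.048], 'finger_force': 0.0, 'width': 85.326}
side [[485.9, 0.0, 282.2], [0.0, 485.9, 211.3], [0.0, 0.0, 1.0]] [[-0.842, 0.298, -0.451, -106.284], [-0.54, -0.425, 0.727, 977.782], [0.025, 0.855, 0.519, 783.468], [0.0, 0.0, 0.0, 1.0]] dict_keys(['image', 'camera_matrix', 'T', 'shot'])
machine [([265.5, 234.8], 0.94)]
shaft []
crank_grip [([260.4, 236.4], 0.59)]
screw []
screw_mouth []
key [([212.3, 315.5], 0.98), ([149.2, 347.4], 0.74), ([198.1, 366.1], 0.56)]
stand [([213.4, 322.9], 0.93)]
top [[402.7, 0.0, 278.6], [0.0, 402.7, 209.8], [0.0, 0.0, 1.0]] [[-0.017, 0.988, -0.156, 299.937], [-1.0, -0.015, 0.015, 73.684], [0.012, 0.156, 0.988, 1316.441], [0.0, 0.0, 0.0, 1.0]] dict_keys(['image', 'camera_matrix', 'T', 'shot'])
machine [([290.4, 194.9], 0.77), ([239.1, 223.5], 0.6), ([193.2, 262.9], 0.49)]
shaft [([310.7, 186.3], 0.9)]
crank_grip [([239.8, 223.1], 0.9), ([291.0, 196.3], 0.32)]
screw [([320.3, 187.1], 0.52)]
screw_mouth [([318.4, 186.0], 0.52)]
key [([178.9, 228.9], 0.62), ([142.6, 210.2], 0.58)]
stand [([179.5, 231.6], 0.66)]
```

View pics/a.png

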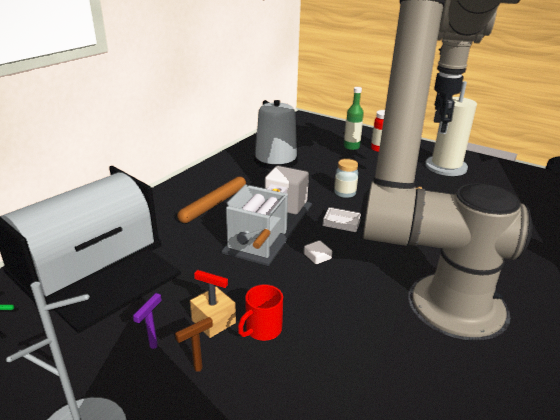

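View pics/b.png

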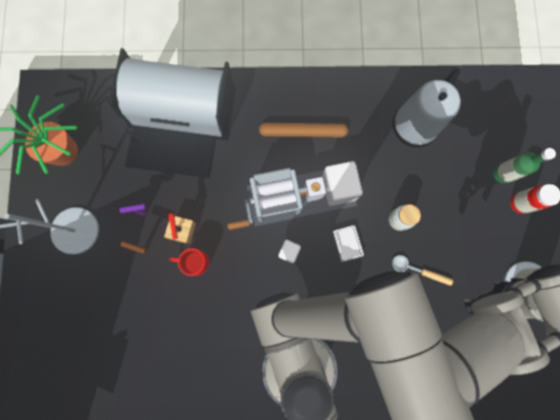

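The side view shows the red-barred key in its stand at (213,300) and the machine at (258,225). In the top view the collar hole is at (316,187), the crank grip at (239,224) and the key at (176,228). Brown and purple look-alikes lie beside the stand.

```bash
cat > h.py <<'E'
from cell import env
import cv2,numpy as np
from scipy.spatial.transform import Rotation as R
def tool(s=None):
    s=s or env.read_state(); q=s["tool_rot"]; T=np.eye(4)
    T[:3,:3]=R.from_quat([q[1],q[2],q[3],q[0]]).as_matrix(); T[:3,3]=s["eef_pos"]; return T
def shot(n):
    W=tool(); p=env.get_image(n)
    p["W"]=p["T"] if n!="wrist" else W@np.array(p["T_tool_cam"]); return p
def ray(p,uv):
    d=np.linalg.solve(p["camera_matrix"],[uv[0],uv[1],1.]); d=p["W"][:3,:3]@(d*[1,-1,-1]); return p["W"][:3,3],d/np.linalg.norm(d)
def atz(p,uv,z):
    o,d=ray(p,uv); return o+d*(z-o[2])/d[2]
def tri(obs):
    A=np.zeros((3,3));b=np.zeros(3)
    for p,uv in obs:
        o,d=ray(p,uv);M=np.eye(3)-np.outer(d,d);A+=M;b+=M@o
    return np.linalg.solve(A,b)
def proj(p,X):
    c=np.linalg.inv(p["W"])@np.append(X,1); u=p["camera_matrix"]@(c[:3]*[1,-1,-1]); return u[:2]/u[2]
def lm(p,l,n=3): return [(np.round(d["uv"],1).tolist(),round(d["confidence"],2)) for d in env.landmark_of(p,l)][:n]
def rel(dx,dy,dz):
    "world shift mm -> tool cm"
    return np.round(tool()[:3,:3].T@[dx,dy,dz]/10,2)
def st():
    s=env.read_state();x=tool(s)[:3,0]
    print("t",round(s["time"],2),"pos",np.round(s["eef_pos"],1),"psi",round(np.arctan2(x[1],x[0]),4),"z",np.round(tool(s)[:3,2],3),"F",np.round(s["force"],1),"M",np.round(s["moment"],3),"w",round(float(s["width"]),1),"ff",round(float(s["finger_force"]),1),"j6",np.round(s["joint_positions"][5],2))
E
python3 - <<'E'
from h import *
a=shot("side");b=shot("top")
print(env.get_image("wrist")["T_tool_cam"])
for n,u,v in [("machine",(265.5,234.8),(290.4,194.9)),("grip",(260.4,236.4),(239.8,223.1)),("key0",(212.3,315.5),(178.9,228.9)),("stand0",(213.4,322.9),(179.5,231.6))]:
    print(n,tri([(a,u),(b,v)]).round())
print("mouth",atz(b,(316,187),105).round(),"box top",atz(b,(343,180),120).round(),"stand",atz(b,(179.5,231.6),0).round(),"key top",atz(b,(174,222),130).round())
for l in ["jar","mug","dish","guard"]:
    for uv,c in lm(b,l,1): print(l,c,atz(b,uv,0).round())
print(rel(300,400,150))
E
```

```text
[[ 2.35060863e-04  9.52633250e-01  3.04121415e-01  7.71218996e+01]
 [ 9.99999502e-01  7.10885102e-05 -9.95595869e-04 -5.37121761e-01]
 [-9.70057267e-04  3.04121498e-01 -9.52632759e-01 -1.42672968e+02]
 [ 0.00000000e+00  0.00000000e+00  0.00000000e+00  1.00000000e+00]]
machine [553.  11.  -6.]
grip [451. 173. 117.]
key0 [445. 376.  21.]
stand0 [439. 378.   4.]
mouth [560. -61. 105.] box top [ 577. -142.  120.] stand [440. 380.   0.] key top [455. 366. 130.]
jar 0.62 [ 471. -341.    0.]
mug 0.93 [344. 314.   0.]
dish 0.76 [ 389. -176.    0.]
guard 0.65 [372.  21.   0.]
[ 44.86 -22.08 -15.  ]
```

```bash
python3 -m creep '{"delta_pos":[[4,-4,-0.5],[8,-8,-1],[12,-12,-1],[16,-16,-1],[16,-16,-1]],"yaw":[0,0,0,0,0],"grip":[0,0,0,0,0]}'; python3 -c "
from h import *
st();x,y,z=env.read_state()['eef_pos'];print(rel(451-x,173-y,240-z))"
```

```text
time: 1.65
eef_pos: [308.2, -249.9, 241.5]
tool_rot: [-0.0, 0.972, 0.234, 0.0]
force: [0.6, -0.0, 0.1]
width: 85.3
finger_force: 0.0
t 1.65 pos [ 308.2 -249.9  241.5] psi 0.4714 z [ 0.  0. -1.] F [ 0.6 -0.   0.1] M [-0.031  0.    -0.047] w 85.3 ff 0.0 j6 0.22
[ 31.93 -31.19   0.18]
```

```bash
python3 -m creep '{"delta_pos":[[4.5,-4.5,0],[9,-9,0],[13.5,-13.5,0],[18,-18,0],[22,-21.5,0]],"yaw":[0,0,0,0,0],"grip":[0,0,0,0,0]}' >/dev/null; python3 -m creep '{"delta_pos":[[4.5,-4.5,0],[10,-9.7,0],[10,-9.7,0],[10,-9.7,0],[10,-9.7,0]],"yaw":[-0.14,-0.28,-0.42,-0.56,-0.7],"grip":[0,0,0,0,0]}'>/dev/null; python3 -m creep '{"delta_pos":[[0,0,0],[0,0,0],[0,0,0],[0,0,0],[0,0,0]],"yaw":[-0.14,-0.28,-0.42,-0.57,-0.57],"grip":[0,0,0,0,0]}'>/dev/null; python3 - <<'E'
from h import *
st();p=shot("wrist");cv2.imwrite("pics/c.png",p["image"])
for l in ["machine","shaft","crank_grip","screw","screw_mouth","key","stand"]: print(l,lm(p,l))
for X in [(451,173,117),(553,11,0),(566,-63,105),(440,380,0)]: print(X,proj(p,X).round())
E
```

```text
t 3.15 pos [432.3 115.9 241.3] psi 1.7412 z [ 0. -0. -1.] F [ 0.1 -0.4  0.4] M [ 0.05  -0.012  0.032] w 84.9 ff 0.0 j6 -0.08
machine [([349.3, 258.3], 0.92)]
shaft []
crank_grip [([312.9, 127.7], 0.73)]
screw [([363.8, 353.3], 0.65)]
screw_mouth [([369.1, 365.8], 0.49)]
key []
stand []
(451, 173, 117) [314. 137.]
(553, 11, 0) [354. 263.]
(566, -63, 105) [371. 370.]
(440, 380, 0) [333. -89.]
```

View pics/c.png

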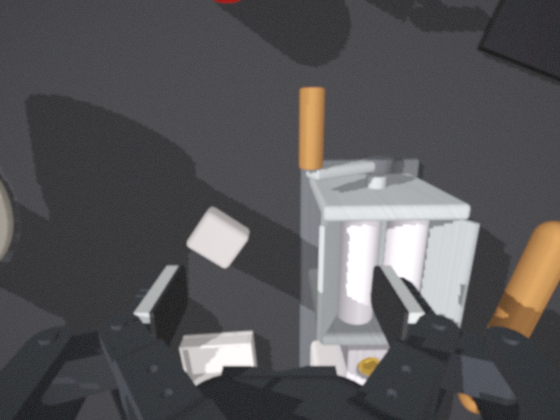

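Wrist view: the handle runs from (312,88) to (311,168), nearly parallel to tool x. The setscrew (brass) is at (369,366), and the rollers are at (390,260).

```bash
python3 - <<'E'
from h import *
st();p=shot("wrist");a=shot("side");b=shot("top")
cen={}
for nm,q in [("w",p),("s",a),("t",b)]:
    print(nm,"grip",lm(q,"crank_grip",1),"machine",lm(q,"machine",1))
g=[(p,(312.5,127.8)),(a,lm(a,"crank_grip",1)[0][0]),(b,lm(b,"crank_grip",1)[0][0])]
print("tri grip",tri(g),tri(g[:1]+g[2:]),tri(g[:2]))
m=[(q,lm(q,"machine",1)[0][0]) for q in (p,a,b)]
print("tri mach",tri(m), [atz(q,u,0).round(1) for q,u in m])
e1=atz(p,(312,88),117);e2=atz(p,(311,168),117);print(e1,e2,np.arctan2(*(e1-e2)[[1,0]])-np.pi/2,np.linalg.norm(e1-e2))
print("mouth",atz(p,(369,365),102))
E
```

```text
t 3.55 pos [432.3 115.8 241.3] psi 1.7388 z [ 0. -0. -1.] F [0.2 0.5 0.4] M [ 0.013 -0.005  0.019] w 85.4 ff 0.0 j6 -0.08
w grip [([309.7, 126.3], 0.71)] machine [([350.9, 258.0], 0.71)]
s grip [([260.0, 235.5], 0.82)] machine [([264.2, 236.2], 0.9)]
t grip [([316.0, 184.3], 0.64)] machine [([289.1, 195.1], 0.66)]
tri grip [516.88656453  63.88727408  55.40195724] [ 212.00564251  199.63265427 1882.44823061] [448.0347197  180.89556437 125.67018025]
tri mach [552.18080263  15.32722957  -8.15309632] [array([546.1,  17.5,  -0. ]), array([542.5,  25. ,   0. ]), array([556.4,  18.4,   0. ])]
[442.14491816 210.03146767 117.        ] [453.96089387 147.52987255 117.        ] 0.18684564640320445 63.60869967534221
mouth [562.85627304 -60.26039503 102.        ]
```

```bash
python3 -m creep '{"delta_pos":[[3,1.3,1],[6,2.65,3],[6,2.65,7],[6,2.65,11],[6,2.65,14.5]],"yaw":[-0.02,-0.02,-0.02,-0.02,-0.02],"grip":[0,0,0,0,0]}'; python3 -m creep '{"delta_pos":[[0,0,0],[0,0,0],[0,0,0],[0,0,0],[0,0,0]],"yaw":[0,0,0,0,0],"grip":[0.3,0.7,1,1,1]}'; python3 -m creep '{"delta_pos":[[0,0,0],[0,0,0],[0,0,0]],"yaw":[0,0,0],"grip":[1,1,1]}'; python3 -c "
from h import *
st()
p=shot('wrist');print(lm(p,'crank_grip'),proj(p,(448,179,115)));cv2.imwrite('pics/d.png',p['image'])"
```

```text
time: 4.75
eef_pos: [447.9, 179.7, 94.6]
tool_rot: [-0.0, 0.637, 0.771, -0.0]
force: [-0.4, -0.2, 0.7]
width: 85.4
finger_force: 0.0
time: 5.25
eef_pos: [448.2, 179.4, 97.7]
tool_rot: [0.0, 0.637, 0.771, 0.0]
force: [-3.1, 0.8, 6.4]
width: 18.2
finger_force: 58.3
time: 5.55
eef_pos: [448.2, 179.4, 97.7]
tool_rot: [0.0, 0.637, 0.771, 0.0]
force: [-2.6, -0.7, 5.6]
width: 18.3
finger_force: 58.3
t 5.55 pos [448.2 179.4  97.7] psi 1.7597 z [ 0.001  0.    -1.   ] F [-2.6 -0.7  5.6] M [-0.21   0.608 -0.084] w 18.3 ff 58.3 j6 0.03
[] [279.82003961 288.36101852]
```

```bash
python3 -m creep '{"delta_pos":[[0,0.56,-0.87],[0,1.24,-1.66],[0,2.14,-2.46],[0,3.14,-3.11],[0,3.14,-3.11]],"yaw":[0,0,0,0,0],"grip":[1,1,1,1,1]}'; python3 -c "
from h import *
st()"; python3 -m creep '{"delta_pos":[[0,0.94,-0.43],[0,1.86,-0.73],[0,2.88,-0.92],[0,3.84,-0.98],[0,3.84,-0.98]],"yaw":[0,0,0,0,0],"grip":[1,1,1,1,1]}'; python3 - <<'E'
from h import *
st()
for n in ["side","top"]:
    p=shot(n);print(lm(p,"crank_grip",2),proj(p,(517.5,188.6,155)))
    cv2.imwrite(f"pics/e_{n}.png",p["image"])
E
```

```text
time: 6.15
eef_pos: [474.5, 184.5, 128.7]
tool_rot: [-0.004, 0.637, 0.771, -0.005]
force: [-20.8, -5.2, 20.5]
width: 18.3
finger_force: 59.0
t 6.15 pos [474.5 184.5 128.7] psi 1.76 z [-0.012 -0.003 -1.   ] F [-20.8  -5.2  20.5] M [-1.006  4.293 -0.11 ] w 18.3 ff 59.0 j6 0.03
time: 6.65
eef_pos: [518.1, 193.6, 141.1]
tool_rot: [0.001, 0.637, 0.771, 0.002]
force: [-6.9, 2.2, 19.1]
width: 18.1
finger_force: 59.6
t 6.65 pos [518.1 193.6 141.1] psi 1.7595 z [ 0.003  0.002 -1.   ] F [-6.9  2.2 19.1] M [ 0.171  1.565 -0.224] w 18.1 ff 59.6 j6 0.03
[([316.4, 257.2], 0.71), ([234.5, 215.8], 0.64)] [234.91596203 217.8166542 ]
[] [233.28944346 198.81286195]
```

```bash
python3 -m creep '{"delta_pos":[[0,0,0],[0,0,0]],"yaw":[0,0],"grip":[1,1]}'; python3 -m creep '{"delta_pos":[[0,0,-0.2],[0,0,-0.2],[0,0,-0.2]],"yaw":[0,0,0],"grip":[1,1,1]}'
```

```text
time: 7.05
eef_pos: [518.1, 193.6, 141.1]
tool_rot: [0.001, 0.637, 0.771, 0.002]
force: [-6.5, 1.6, 16.9]
width: 18.0
finger_force: 59.3
time: 7.35
eef_pos: [517.8, 193.5, 141.3]
tool_rot: [0.0, 0.637, 0.771, 0.002]
force: [-3.4, 3.5, 10.3]
width: 18.3
finger_force: 60.0
```

Lateral load is now below the friction level; release and rise, shifting to view handle, box and collar.

```bash
python3 -m creep '{"delta_pos":[[0,0,-0.2],[0,0,-0.2],[0,0,-0.2],[0,0,-0.2],[0,0,-0.2]],"yaw":[0,0,0,0,0],"grip":[0.7,0.3,0,0,0]}'; python3 -m creep '{"delta_pos":[[0,0,-4],[0,0,-8],[0,0,-12],[-4.5,0,-14],[-9,0,-14]],"yaw":[0,0,0,0,0],"grip":[0,0,0,0,0]}';python3 - <<'E'
from h import *
env.get_image("top");st();p=shot("wrist");cv2.imwrite("pics/f.png",p["image"])
for l in ["machine","shaft","crank_grip","screw","screw_mouth"]: print(l,lm(p,l))
print(proj(p,(517.5,188.6,155)),proj(p,(563,-60,102)))
E
```

```text
time: 7.85
eef_pos: [517.0, 192.4, 141.0]
tool_rot: [-0.0, 0.637, 0.771, -0.0]
force: [0.6, 0.3, 0.2]
width: 81.8
finger_force: 0.0
time: 8.35
eef_pos: [535.2, 104.2, 284.9]
tool_rot: [0.003, 0.636, 0.772, 0.002]
force: [1.5, 0.2, 0.3]
width: 85.7
finger_force: 0.0
t 8.4 pos [535.9  97.1 282.9] psi 1.7574 z [ 0.005 -0.004 -1.   ] F [ 1.1 -4.3 -0.1] M [-0.103 -0.028 -0.028] w 85.5 ff 0.0 j6 -0.14
machine [([276.3, 223.1], 0.98)]
shaft [([275.4, 299.8], 0.56)]
crank_grip [([278.6, 77.5], 0.91)]
screw [([275.0, 301.8], 0.72)]
screw_mouth [([271.8, 312.1], 0.71)]
[277.64818498  84.54269142] [276.61713132 312.7924986 ]
```

View pics/f.png

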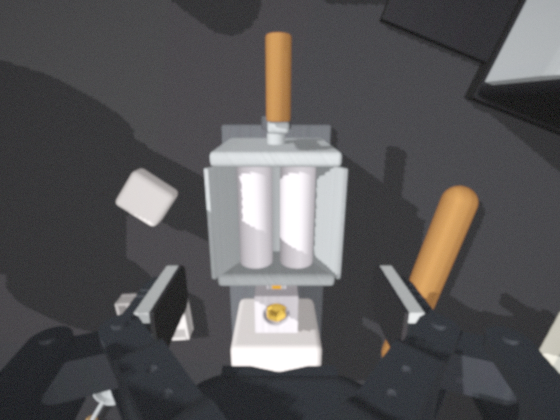

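Wrist view: handle centre column is 278.5 against 276 for the machine axis, so the crank is nearly upright. Orange flat beside the collar at (277,286), brass screw at (276,314). Next, measure steadily and go close to the screw.

```bash
python3 -m creep '{"delta_pos":[[0,0,0],[0,0,0]],"yaw":[0,0],"grip":[0,0]}' >/dev/null; python3 - <<'E'
from h import *
st();p=shot("wrist");im=p["image"];hsv=cv2.cvtColor(im,cv2.COLOR_BGR2HSV)
print("K",np.round(p["camera_matrix"],1).tolist())
m=cv2.inRange(hsv,(5,100,60),(25,255,255))
n,L,S,C=cv2.connectedComponentsWithStats(m)
for i in range(1,n):
    if S[i,4]>60 and 230<C[i,0]<320:
        print(S[i],C[i].round(1))
for y in []:pass
g,=lm(p,"crank_grip",1);mm,=lm(p,"machine",1);sm,=lm(p,"screw_mouth",1);print(g,mm,sm)
print(atz(p,g[0],155),atz(p,mm[0],0),atz(p,sm[0],102))
cv2.imwrite("pics/g0.png",im)
E
python3 -m creep '{"delta_pos":[[-5,0,0],[-10,0,0],[-15,0,0],[-20,-0.1,0],[-23.7,-0.2,4]],"yaw":[0,0,0,0,0],"grip":[0,0,0,0,0]}' >/dev/null;python3 -m creep '{"delta_pos":[[0,0,4],[0,0,8],[0,0,9.3],[0,0,9.3],[0,0,9.3]],"yaw":[0,0,0,0,0],"grip":[0,0,0,0,0]}' >/dev/null; python3 - <<'E'
from h import *
st();p=shot("wrist");m=lm(p,"screw_mouth");print(m,proj(p,(563,-60,102)))
u,v=map(int,proj(p,(563,-60,102)).round())
cv2.imwrite("pics/g.png",p["image"]);np.savez("g.npz",W=p["W"],K=p["camera_matrix"])
x0,y0=max(u-80,0),max(v-60,0);print(x0,y0)
cv2.imwrite("pics/gc.png",cv2.resize(p["image"][y0:y0+120,x0:x0+160],None,fx=5,fy=5,interpolation=cv2.INTER_CUBIC))
E
```

```text
t 8.9 pos [533.6 105.1 281. ] psi 1.7612 z [-0. -0. -1.] F [-0.3  0.4 -0. ] M [ 0.009 -0.029 -0.007] w 85.5 ff 0.0 j6 -0.14
K [[317.9, 0.0, 278.7], [0.0, 317.9, 207.3], [0.0, 0.0, 1.0]]
[ 267   45   27   88 2187] [280.1  88.3]
[268 313  19  16 260] [276.8 320.4]
([280.3, 91.3], 0.84) ([275.5, 225.3], 0.82) ([272.4, 321.3], 0.52)
[517.2738119  192.40581555 155.        ] [544.35527101  21.09946383   0.        ] [557.36600739 -62.00538988 102.        ]
t 10.1 pos [ 577.  -126.   153.3] psi 1.7603 z [ 0.003 -0.001 -1.   ] F [-0.2  0.1  0.5] M [-0.015 -0.004 -0.025] w 85.3 ff 0.0 j6 -0.53
[([82.9, 192.7], 0.75), ([278.1, 115.2], 0.59)] [277.55541886 124.232241  ]
198 64
```

View pics/gc.png

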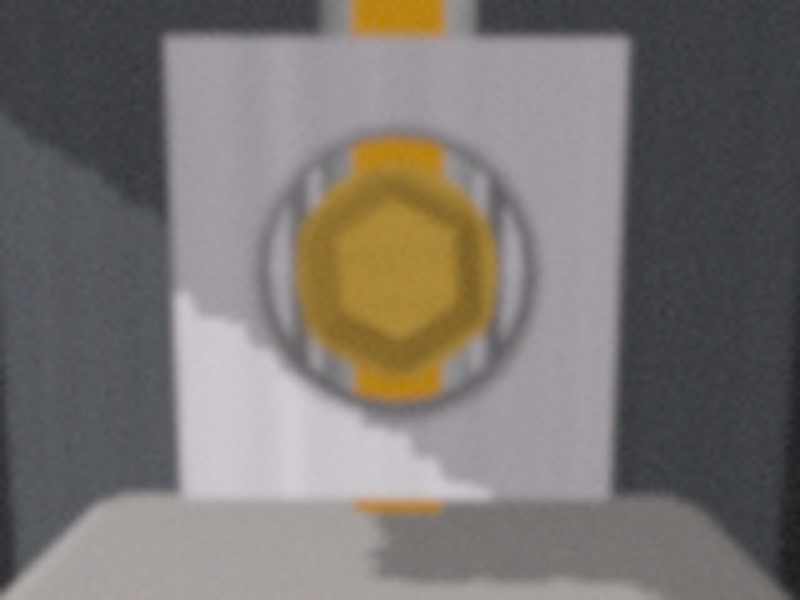

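The crop shows the orange flat (columns 355–442) centred between the shaft edges (322–476), so it faces up. The brass socket hexagon is centred at (397,268) with vertices at top and bottom. Its angle needs a fit.

```bash
python3 - <<'E'
from h import *
d=np.load("g.npz");im=cv2.imread("pics/g.png");q={"W":d["W"],"camera_matrix":d["K"]}
c=cv2.resize(im[64:184,198:358],None,fx=5,fy=5,interpolation=cv2.INTER_CUBIC)
g=cv2.GaussianBlur(cv2.cvtColor(c,cv2.COLOR_BGR2HSV)[:,:,2],(0,0),3)
print(g[268,300:500:8])
m=np.uint8(g>(int(g[268,397])+int(g[268,318]))/2*1.0)*255
# rays from centre: first position of half-drop
cx,cy=397,268
pts=[]
for a in np.linspace(0,2*np.pi,180,endpoint=False):
    r=np.arange(40,95,.5);v=cv2.remap(g,(cx+r*np.cos(a)).astype(np.float32)[None],(cy+r*np.sin(a)).astype(np.float32)[None],1)[0].astype(float)
    gr=np.gradient(v);k=np.argmin(gr);pts.append((cx+r[k]*np.cos(a),cy+r[k]*np.sin(a)))
pts=np.array(pts)
W=np.array([atz(q,(198+(u-2)/5,64+(v-2)/5),93) for u,v in pts])[:,:2]
from scipy.optimize import least_squares
def res(x):
    e=W-x[:2]; k=np.arange(6)*np.pi/3+x[3]
    n=np.c_[np.cos(k),np.sin(k)]; return (e@n.T).max(1)-x[2]
best=min((least_squares(res,[*np.median(W,0),7.2,a],loss="soft_l1",f_scale=.3) for a in np.arange(-.5,.55,.2)),key=lambda r:r.cost)
print("floor hex centre,apothem,yaw",best.x, best.cost, np.std(res(best.x)))
# outer rim brass circle
hsv=cv2.cvtColor(im,cv2.COLOR_BGR2HSV)
for (u,v) in [(198+397/5,64+268/5)]:
    print(atz(q,(u,v),107.7))
# collar top corners z110: TL(163,37) TR(630,37) BR(612,497) BL(185,497)
print([atz(q,(198+u/5,64+v/5),110).round(1)[:2] for u,v in [(165,37),(629,37)]])
r=[atz(q,(198+u/5,64+v/5),110)[:2] for u,v in [(262,270),(535,270),(398,130),(398,410)]];print("opening",np.round(r,1))
# stand/key from top & side
for n in ["top","side"]:
    p=shot(n)
    print(n,lm(p,"key"),lm(p,"stand"))
    hs=cv2.cvtColor(p["image"],cv2.COLOR_BGR2HSV);mk=cv2.inRange(hs,(0,150,100),(6,255,255))|cv2.inRange(hs,(174,150,100),(180,255,255))
    N,L,S,C=cv2.connectedComponentsWithStats(mk)
    for i in range(1,N):
        if S[i,4]>25:
            yx=np.argwhere(L==i)[:,::-1].astype(float);w,V=np.linalg.eigh(np.cov(yx.T))
            l=np.sqrt(w[1]*3);A=C[i]-V[:,1]*l;B=C[i]+V[:,1]*l
            print(S[i],C[i].round(1),np.round([A,B],1).tolist(),[atz(p,x,117).round(1).tolist() for x in(A,B)])
E
```

```text
[150 149 143 141 143 157 167 170 169 168 169 168 168 169 170 170 169 170
 169 158 136 127 135 152 156]
floor hex centre,apothem,yaw [562.09233305 -56.70280664   6.89953761  -0.78702562] 5.143540937847602 0.2779939467336928
[562.17162927 -56.10399652 107.7       ]
[array([533.1, -37.2]), array([582.3, -27.7])]
opening [[547.3 -59.1]
 [577.5 -53.3]
 [559.5 -41.7]
 [565.2 -71.5]]
top [([144.7, 252.2], 0.59), ([144.4, 212.6], 0.56), ([180.1, 228.2], 0.46)] [([180.2, 228.7], 0.83)]
[528 186  21  23 187] [534.9 198.9] [[529.6, 188.6], [540.2, 209.2]] [[543.1, -714.5, 117.0], [478.8, -739.7, 117.0]]
[511 197  10  16  47] [513.6 206. ] [[510.1, 198.8], [517.1, 213.2]] [[512.3, -651.0, 117.0], [467.5, -667.6, 117.0]]
[168 213   9  26 124] [172.5 225.3] [[170.1, 212.7], [175.0, 237.8]] [[484.9, 381.9, 117.0], [409.3, 365.2, 117.0]]
[170 248  39  28 689] [191.8 261.6] [[206.3, 263.0], [177.3, 260.2]] [[333.3, 271.7, 117.0], [343.1, 357.2, 117.0]]
side [([149.4, 347.0], 0.91), ([211.5, 314.3], 0.57)] [([211.9, 322.7], 0.6)]
[194 270  34  18 346] [210.7 278.3] [[227.0, 283.2], [194.4, 273.4]] [[410.2, 357.8, 117.0], [488.8, 371.8, 117.0]]
[ 238  284   46   57 2012] [262.5 312.7] [[267.3, 286.8], [257.7, 338.5]] [[333.3, 319.4, 117.0], [265.7, 450.6, 117.0]]
```

```bash
python3 -m creep '{"delta_pos":[[0,0,-5],[5,0,-8.7],[10,-0.5,-8.7],[15,-1,-8.7],[20,-1.3,-8.7]],"yaw":[0,0,0,0,0],"grip":[0,0,0,0,0]}' >/dev/null;python3 -m creep '{"delta_pos":[[5,0,0],[10,-0.7,0],[15,-1,0],[20,-1.5,0],[25,-1.8,0]],"yaw":[0.14,0.28,0.42,0.56,0.7],"grip":[0,0,0,0,0]}' >/dev/null;python3 -m creep '{"delta_pos":[[0,0,0],[0,0,0],[0,0,0],[0,0,0],[0,0,0]],"yaw":[0.14,0.28,0.42,0.56,0.7],"grip":[0,0,0,0,0]}' ; python3 -c "
from h import *
st();x,y,z=env.read_state()['eef_pos'];print(rel(448-x,368-y,230-z))"
```

```text
time: 12.0
eef_pos: [469.8, 277.3, 238.6]
tool_rot: [0.0, 0.982, 0.19, 0.0]
force: [0.4, -0.3, -0.6]
width: 85.3
finger_force: 0.0
t 12.0 pos [469.8 277.3 238.6] psi 0.3828 z [ 0. -0. -1.] F [ 0.4 -0.3 -0.6] M [-0.012 -0.012  0.051] w 85.3 ff 0.0 j6 1.58
[ 1.36 -9.23  0.86]
```

```bash
python3 -m creep '{"delta_pos":[[0.5,-4.5,0],[1.4,-9.2,0],[1.4,-9.2,0],[1.4,-9.2,0],[1.4,-9.2,0]],"yaw":[0.14,0.18,0.18,0.18,0.18],"grip":[0,0,0,0,0]}' >/dev/null; python3 - <<'E'
from h import *
st();p=shot("wrist");cv2.imwrite("pics/k.png",p["image"]);print(lm(p,"key"),lm(p,"stand"))
hs=cv2.cvtColor(p["image"],cv2.COLOR_BGR2HSV);mk=cv2.inRange(hs,(0,150,80),(6,255,255))|cv2.inRange(hs,(174,150,80),(180,255,255))
N,L,S,C=cv2.connectedComponentsWithStats(mk)
for i in range(1,N):
    if S[i,4]>200:
        yx=np.argwhere(L==i)[:,::-1].astype(np.float32);r=cv2.minAreaRect(yx)
        bx=cv2.boxPoints(r);w=np.array([atz(p,x,130) for x in bx]);e=max([w[1]-w[0],w[2]-w[1]],key=np.linalg.norm)
        print(S[i],C[i].round(1),r,atz(p,r[0],130).round(1),np.arctan2(e[1],e[0]),np.linalg.norm(e))
E
```

```text
t 12.5 pos [448.1 367.1 238.4] psi 0.2084 z [-0.    -0.001 -1.   ] F [0.8 0.6 0.5] M [-0.02   0.013  0.058] w 85.2 ff 0.0 j6 1.92
[([176.2, 104.1], 0.94), ([274.0, 179.1], 0.76), ([511.1, 277.3], 0.64)] [([273.8, 174.7], 0.77)]
[ 234  162  102  167 7629] [288.9 267.1] ((276.0181884765625, 250.59841918945312), (166.23484802246094, 84.46129608154297), 63.14558029174805) [406.  360.6 130. ] -2.466088528886371 152.7772321822963
```

View pics/k.png

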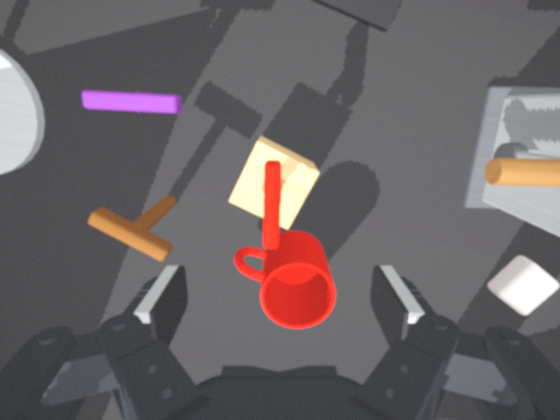

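The wrist view shows the key's red bar from (273,161) to (271,248) over the stand, with the red mug just below it in the picture. The purple and brown look-alikes are off to the left.

```bash
python3 - <<'E'
from h import *
st();p=shot("wrist");im=p["image"];hs=cv2.cvtColor(im,cv2.COLOR_BGR2HSV);mk=cv2.inRange(hs,(0,150,80),(6,255,255))|cv2.inRange(hs,(174,150,80),(180,255,255))
for r in (165,175,185,195,205,215,225,230): 
    c=np.where(mk[r])[0];print(r,c.min(),c.max(),im[r,c.min():c.max()+1,2].tolist())
def e(a,b): A=atz(p,a,132);B=atz(p,b,132);print((A+B)/2,np.linalg.norm(A-B),np.arctan2(*(A-B)[[1,0]]))
e((273,161.5),(271,248))
E
```

```text
t 12.65 pos [448.4 366.7 238.6] psi 0.207 z [ 0. -0. -1.] F [ 0.1 -0.3 -0.7] M [ 0.06  -0.026 -0.042] w 85.7 ff 0.0 j6 1.92
165 265 279 [255, 255, 255, 255, 255, 255, 255, 255, 255, 255, 255, 255, 255, 255, 255]
175 265 279 [255, 255, 255, 255, 255, 255, 255, 255, 255, 255, 255, 255, 255, 255, 255]
185 264 279 [255, 255, 255, 255, 255, 255, 255, 255, 255, 255, 255, 255, 255, 255, 255, 255]
195 265 279 [255, 255, 255, 255, 255, 255, 255, 255, 255, 255, 255, 255, 255, 255, 250]
205 264 278 [255, 255, 255, 255, 255, 255, 255, 255, 255, 255, 255, 255, 255, 255, 255]
215 264 277 [255, 255, 255, 255, 255, 255, 255, 255, 255, 255, 255, 255, 255, 255]
225 262 277 [223, 255, 255, 255, 255, 255, 255, 255, 255, 255, 255, 255, 255, 255, 255, 255]
230 262 279 [224, 255, 255, 255, 255, 255, 255, 255, 255, 255, 255, 255, 255, 255, 255, 255, 245, 195]
[445.40511684 371.79423759 132.        ] 74.50729255506651 0.17875406793627255
```

```bash
python3 -m creep '{"delta_pos":[[-0.2,-0.55,3],[-0.2,-0.55,7],[-0.2,-0.55,10],[-0.2,-0.55,12.5],[-0.2,-0.55,13.4]],"yaw":[0.027,0.027,0.027,0.027,0.027],"grip":[0,0,0,0,0]}'; python3 -m creep '{"delta_pos":[[0,0,0],[0,0,0],[0,0,0],[0,0,0],[0,0,0]],"yaw":[0,0,0,0,0],"grip":[0,0.4,0.8,1,1]}'; python3 -m creep '{"delta_pos":[[0,0,0],[0,0,0]],"yaw":[0,0],"grip":[1,1]}';python3 -c "
from h import *
st()"
```

```text
time: 13.2
eef_pos: [444.0, 371.3, 101.9]
tool_rot: [0.001, 0.996, 0.09, -0.002]
force: [0.2, -0.1, 0.5]
width: 85.1
finger_force: 0.0
time: 13.7
eef_pos: [445.2, 372.9, 105.3]
tool_rot: [-0.0, 0.996, 0.091, 0.001]
force: [-0.1, -0.1, 0.8]
width: 28.6
finger_force: 0.0
time: 13.9
eef_pos: [445.2, 372.8, 105.1]
tool_rot: [-0.0, 0.996, 0.091, 0.0]
force: [-0.8, -0.3, 4.3]
width: 12.8
finger_force: 60.3
t 13.9 pos [445.2 372.8 105.1] psi 0.1814 z [ 0.001  0.    -1.   ] F [-0.8 -0.3  4.3] M [-0.169  0.074 -0.007] w 12.8 ff 60.3 j6 1.95
```

```bash
python3 -m creep '{"delta_pos":[[0,0,-1],[0,0,-3],[0,0,-5],[0,0,-8],[0,0,-12]],"yaw":[0,0,0,0,0],"grip":[1,1,1,1,1]}'; python3 -m creep '{"delta_pos":[[0,0,-4],[0,0,-6],[0,0,-6],[0,0,-6]],"yaw":[-0.14,-0.28,-0.42,-0.55],"grip":[1,1,1,1]}';python3 - <<'E'
from h import *
st();p=shot("wrist");cv2.imwrite("pics/l.png",p["image"])
T=tool()
for x in [(0,0,90),(0,0,60)]: print(proj(p,T[:3,:3]@x+T[:3,3]))
print(lm(p,"key")); x,y,z=env.read_state()['eef_pos'];print(rel(562.3-x,-56.5-y,0))
E
```

```text
time: 14.4
eef_pos: [443.8, 372.0, 224.1]
tool_rot: [0.001, 0.996, 0.091, -0.002]
force: [0.4, 1.0, -2.0]
width: 12.9
finger_force: 59.3
time: 14.8
eef_pos: [444.8, 372.7, 285.6]
tool_rot: [-0.0, 0.933, 0.36, 0.001]
force: [-0.9, -0.1, -1.9]
width: 13.2
finger_force: 59.4
t 14.8 pos [444.8 372.7 285.6] psi 0.737 z [ 0.001  0.001 -1.   ] F [-0.9 -0.1 -1.9] M [-0.025  0.022 -0.043] w 13.2 ff 59.4 j6 1.4
[279.27802602 211.03774347]
[279.40065975 224.84938095]
[([180.9, 139.5], 0.96), ([280.1, 213.5], 0.86), ([497.2, 271.2], 0.51)]
[-1.994e+01  3.977e+01  1.000e-02]
```

View pics/l.png

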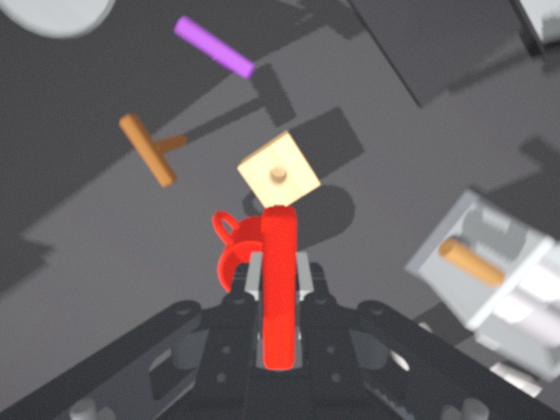

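The key hangs straight in the gripper. The empty stand hole is at (279,175), and the held bar hides the tip. I'll view the screw from a second wrist direction to cancel the calibration error.

```bash
python3 -m creep '{"delta_pos":[[-2,2.7,0],[-5,6.9,0],[-8,11,0],[-11,15.1,0],[-14,19.2,0]],"yaw":[0,0,0,0,0],"grip":[1,1,1,1,1]}' >/dev/null; python3 -m creep '{"delta_pos":[[-3,4.1,0],[-6,8.2,0],[-9,12.3,0],[-12,16.5,0],[-12.6,17.4,2]],"yaw":[0.1,0.2,0.3,0.4,0.44],"grip":[1,1,1,1,1]}' >/dev/null; python3 -m creep '{"delta_pos":[[0,0,2.5],[0,0,2.5],[0,0,2.5]],"yaw":[0,0,0],"grip":[1,1,1]}'; python3 - <<'E'
from h import *
st();p=shot("wrist");im=p["image"];print(lm(p,"screw_mouth"),proj(p,(562.2,-56.4,107.7)))
u,v=map(int,proj(p,(562.2,-56.4,107.7)).round())
cv2.imwrite("pics/m.png",im)
x0,y0=u-40,v-30;cv2.imwrite("pics/mc.png",cv2.resize(im[y0:y0+60,x0:x0+80],None,fx=10,fy=10,interpolation=cv2.INTER_CUBIC));print(x0,y0)
E
```

```text
time: 16.2
eef_pos: [490.9, -73.2, 239.8]
tool_rot: [-0.0, 0.99, 0.144, -0.0]
force: [1.0, -0.2, -1.7]
width: 13.2
finger_force: 59.5
t 16.2 pos [490.9 -73.2 239.8] psi 0.2896 z [-0.001  0.    -1.   ] F [ 1.  -0.2 -1.7] M [ 0.001 -0.024  0.016] w 13.2 ff 59.5 j6 0.98
[([284.9, 108.5], 0.82)] [284.11459583 110.62267299]
244 81
```

View pics/mc.png

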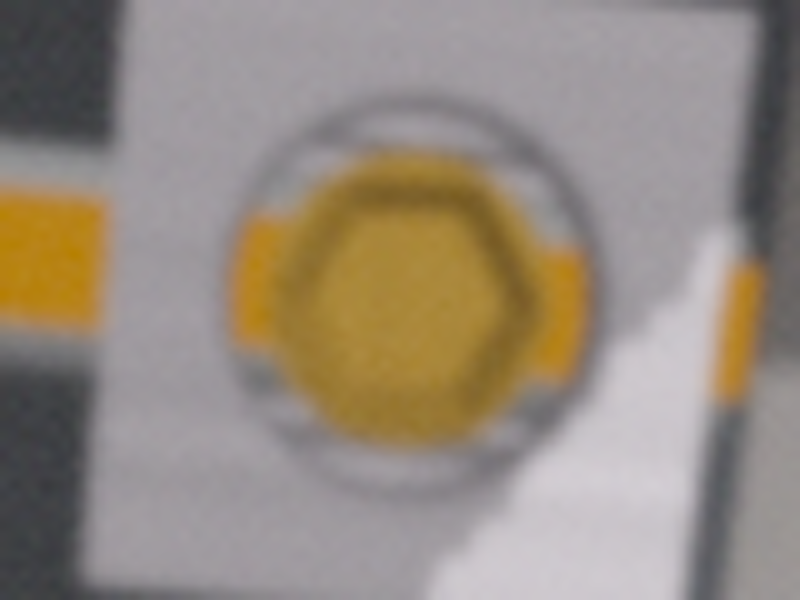

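The crop shows the screw centred at about (408,298), i.e. pixel (284.4,110.4), within 0.3 px of the prediction, so the position (562.2,-56.4) holds. I'll check where the bar sits in the hand along tool x.

```bash
python3 - <<'E'
from h import *
im=cv2.imread("pics/m.png");p=shot("wrist");T=tool()
for x in [(37.5,0,-28),(37.5,0,-10),(-37.5,0,-28),(0,0,90)]: print(x,proj(p,T[:3,:3]@x+T[:3,3]).round(1))
print(im[190:225,279].tolist());print(im[355:380,279].tolist())
x,y,z=env.read_state()['eef_pos'];print(rel(562.2-x,-56.4-y,0))
E
```

```text
(37.5, 0, -28) [279.4 214.6]
(37.5, 0, -10) [279.2 201.1]
(-37.5, 0, -28) [279.3 371.2]
(0, 0, 90) [278.9 210.7]
[[46, 45, 43], [58, 54, 54], [51, 49, 49], [52, 48, 50], [49, 48, 46], [49, 47, 45], [53, 48, 50], [51, 47, 49], [52, 49, 51], [50, 50, 48], [51, 49, 47], [51, 49, 50], [47, 49, 48], [49, 49, 50], [46, 44, 59], [39, 40, 87], [23, 22, 106], [19, 17, 119], [5, 16, 120], [16, 18, 121], [24, 22, 124], [3, 8, 121], [20, 20, 125], [15, 18, 125], [0, 6, 125], [18, 21, 135], [12, 20, 143], [19, 26, 152], [4, 20, 160], [0, 9, 167], [19, 27, 177], [7, 27, 179], [18, 26, 178], [20, 30, 173], [13, 17, 168]]
[[19, 27, 208], [30, 32, 210], [21, 26, 209], [22, 30, 208], [20, 35, 208], [26, 36, 210], [24, 31, 209], [15, 16, 207], [19, 22, 208], [26, 31, 209], [20, 31, 209], [4, 25, 206], [23, 32, 202], [24, 30, 181], [33, 37, 133], [35, 35, 69], [30, 29, 34], [29, 31, 29], [35, 33, 31], [22, 24, 26], [28, 27, 25], [27, 28, 29], [29, 24, 26], [28, 31, 32], [29, 25, 22]]
[7.23 0.43 0.02]
```

```bash
python3 -m creep '{"delta_pos":[[2,0.1,0],[5,0.3,0],[7.23,0.43,0],[7.23,0.43,0],[7.23,0.43,0]],"yaw":[-0.14,-0.28,-0.42,-0.56,-0.7],"grip":[1,1,1,1,1]}' >/dev/null; python3 -m creep '{"delta_pos":[[0,0,0],[0,0,0.5],[0,0,1],[0,0,1.5],[0,0,1.5]],"yaw":[-0.14,-0.28,-0.315,-0.315,-0.315],"grip":[1,1,1,1,1]}' >/dev/null; python3 - <<'E'
from h import *
st();st();x,y,z=env.read_state()['eef_pos'];print(rel(562.2-x,-56.4-y,0))
E
```

```text
t 17.35 pos [561.4 -56.4 224.5] psi 1.3054 z [-0. -0. -1.] F [-0.7  0.3 -1.6] M [0.007 0.002 0.049] w 12.8 ff 59.5 j6 0.03
t 17.35 pos [561.4 -56.4 224.5] psi 1.3054 z [-0. -0. -1.] F [-0.7  0.3 -1.6] M [0.007 0.002 0.049] w 12.8 ff 59.5 j6 0.03
[ 0.02  0.08 -0.  ]
```

```bash
python3 -m creep '{"delta_pos":[[0,0.08,0.8],[0,0.08,1.6],[0,0.08,2.3],[0,0.08,2.7],[0,0.08,2.9]],"yaw":[0,0,0,0,0],"grip":[1,1,1,1,1]}'; python3 -m creep '{"delta_pos":[[0,0,0.2],[0,0,0.35],[0,0,0.35]],"yaw":[0,0,0],"grip":[1,1,1]}';python3 -c "
from h import *
st()"
```

```text
time: 17.85
eef_pos: [562.0, -56.9, 194.8]
tool_rot: [-0.0, 0.794, 0.608, -0.0]
force: [0.2, -1.0, -1.4]
width: 13.3
finger_force: 59.5
time: 18.15
eef_pos: [562.4, -56.8, 192.0]
tool_rot: [0.0, 0.794, 0.608, 0.0]
force: [0.8, 1.2, -2.6]
width: 12.8
finger_force: 59.4
t 18.15 pos [562.4 -56.8 192. ] psi 1.3063 z [ 0.001  0.    -1.   ] F [ 0.8  1.2 -2.6] M [ 0.262 -0.161 -0.01 ] w 12.8 ff 59.4 j6 0.03
```

```bash
python3 -m creep '{"delta_pos":[[0,0,0.2],[0,0,0.4],[0,0,0.6],[0,0,0.6]],"yaw":[0,0,0,0],"grip":[1,1,1,1]}';python3 -c "
from h import *
st()"
```

```text
time: 18.55
eef_pos: [562.3, -56.9, 185.7]
tool_rot: [-0.0, 0.794, 0.608, 0.0]
force: [1.0, 1.5, -3.4]
width: 12.9
finger_force: 59.3
t 18.55 pos [562.3 -56.9 185.7] psi 1.3063 z [ 0.  0. -1.] F [ 1.   1.5 -3.4] M [ 0.423 -0.337  0.025] w 12.9 ff 59.3 j6 0.03
```

```bash
python3 -m creep '{"delta_pos":[[0,0,0.04],[0,0,0.08],[0,0,0.12],[0,0,0.16],[0,0,0.2]],"yaw":[0.14,0.28,0.42,0.56,0.7],"grip":[1,1,1,1,1]}';python3 -c "
from h import *
st()";python3 -m creep '{"delta_pos":[[0,0,0],[0,0,0]],"yaw":[0,0],"grip":[1,1]}'>/dev/null;python3 -c "
from h import *
st()"
```

```text
time: 19.05
eef_pos: [562.6, -56.8, 184.0]
tool_rot: [0.0, 0.955, 0.296, 0.0]
force: [2.1, 2.6, -1.4]
width: 13.5
finger_force: 59.7
t 19.05 pos [562.6 -56.8 184. ] psi 0.6009 z [ 0.001  0.    -1.   ] F [ 2.1  2.6 -1.4] M [ 0.505 -0.435  0.174] w 13.5 ff 59.7 j6 0.73
t 19.25 pos [562.5 -56.9 184. ] psi 0.6099 z [ 0.001  0.    -1.   ] F [ 2.4  2.1 -2.1] M [ 0.543 -0.583 -0.076] w 13.0 ff 59.5 j6 0.72
```

```bash
cat >> h.py <<'E'
def mz(n=6):
    v=[]
    for _ in range(n):
        env.get_image("top"); s=env.read_state(); v.append([s["moment"][2],*s["force"]])
    st(); print("Mz",np.mean(v,0).round(3),"sd",np.std(v,0).round(3)[0])
E
python3 -c "
from h import *
mz()"
python3 -m creep '{"delta_pos":[[0,0,0.02],[0,0,0.05],[0,0,0.05]],"yaw":[0.08,0.16,0.16],"grip":[1,1,1]}' >/dev/null;python3 -c "
from h import *
mz()"
python3 -m creep '{"delta_pos":[[0,0,0.02],[0,0,0.05],[0,0,0.05]],"yaw":[0.08,0.16,0.16],"grip":[1,1,1]}'>/dev/null;python3 -c "
from h import *
mz()"
```

```text
t 19.55 pos [562.4 -56.9 183.9] psi 0.6073 z [ 0.  0. -1.] F [ 2.8  2.3 -2.9] M [ 0.585 -0.667 -0.016] w 12.9 ff 59.4 j6 0.73
Mz [-0.054  2.285  2.055 -2.965] sd 0.022
t 20.15 pos [562.4 -57.  183.5] psi 0.4473 z [ 0. -0. -1.] F [ 2.6  1.9 -2.2] M [ 0.549 -0.712  0.03 ] w 13.3 ff 59.4 j6 0.89
Mz [ 0.015  2.826  2.255 -2.625] sd 0.037
t 20.75 pos [562.3 -57.  183.1] psi 0.2873 z [ 0. -0. -1.] F [ 3.3  2.3 -1.1] M [ 0.493 -0.831  0.024] w 13.3 ff 59.5 j6 1.05
Mz [ 0.003  2.789  2.176 -2.012] sd 0.017
```

```bash
python3 -m creep '{"delta_pos":[[0,0,0.02],[0,0,0.05],[0,0,0.05]],"yaw":[0.08,0.16,0.16],"grip":[1,1,1]}'>/dev/null;python3 -c "
from h import *
mz()"
python3 -m creep '{"delta_pos":[[0,0,0.02],[0,0,0.03],[0,0,0.03]],"yaw":[0.06,0.12,0.12],"grip":[1,1,1]}'>/dev/null;python3 -c "
from h import *
mz()"
```

```text
t 21.35 pos [562.4 -57.  182.6] psi 0.1274 z [ 0. -0. -1.] F [ 4.4  1.4 -1.2] M [ 0.5   -0.862  0.024] w 13.0 ff 59.7 j6 1.21
Mz [ 0.011  3.115  2.172 -1.028] sd 0.015
t 21.95 pos [562.4 -57.  182.4] psi 0.0071 z [ 0.001 -0.    -1.   ] F [3.1 1.9 1. ] M [ 0.424 -0.84   0.181] w 12.7 ff 60.0 j6 1.33
Mz [0.148 3.124 1.777 1.3  ] sd 0.025
```

```bash
python3 -m creep '{"delta_pos":[[0,0,0],[0,0,0.01],[0,0,0.01]],"yaw":[0.05,0.1,0.1],"grip":[1,1,1]}'>/dev/null;python3 -c "
from h import *
mz(8)"
```

```text
t 22.65 pos [562.4 -57.  182.2] psi -0.0933 z [ 0. -0. -1.] F [3.5 1.9 0.7] M [ 0.378 -0.919  0.153] w 12.9 ff 60.3 j6 1.43
Mz [0.186 3.216 1.831 1.462] sd 0.023
```

```bash
python3 -m creep '{"delta_pos":[[0,0,0.01],[0,0,0.03],[0,0,0.03]],"yaw":[0.06,0.14,0.14],"grip":[1,1,1]}'>/dev/null;python3 -c "
from h import *
mz(8)"
```

```text
t 23.35 pos [562.4 -57.  181.9] psi -0.2332 z [ 0. -0. -1.] F [3.1 1.5 4.4] M [ 0.351 -0.96   0.179] w 12.9 ff 60.4 j6 1.57
Mz [0.175 3.524 1.372 2.693] sd 0.021
```

```bash
python3 - <<'E'
from h import *
def cl(im):
    hs=cv2.cvtColor(im,cv2.COLOR_BGR2HSV);mk=cv2.inRange(hs,(0,150,60),(8,255,255))|cv2.inRange(hs,(172,150,60),(180,255,255))
    out=[]
    for r in range(225,365,8):
        c=np.where(mk[r,230:330])[0]+230
        out.append((r,(c.min()+c.max())/2,c.max()-c.min()))
    o=np.array(out);return np.polyfit(o[:,0],o[:,1],1),o[0],o[-1]
print(cl(cv2.imread("pics/m.png")))
p=shot("wrist");print(cl(p["image"]));cv2.imwrite("pics/n.png",p["image"])
mz(8)
E
```

```text
(array([-4.77296182e-03,  2.80120700e+02]), array([225., 279.,  34.]), array([361. , 278.5,  31. ]))
(array([1.01264190e-02, 2.76060737e+02]), array([225. , 278.5,  33. ]), array([361., 280.,  28.]))
t 23.8 pos [562.3 -57.  181.9] psi -0.2336 z [ 0. -0. -1.] F [3.  1.  4.4] M [ 0.271 -0.973  0.165] w 12.9 ff 60.6 j6 1.57
Mz [0.209 3.614 0.674 3.512] sd 0.029
```

```bash
cat >> h.py <<'E'
def mz(n=6):
    v=[]
    for _ in range(n):
        env.get_image("top"); s=env.read_state(); v.append([s["moment"][2],s["effort"][5],*s["force"]])
    st(); print("Mz,eff6,F",np.mean(v,0).round(3),"sd",np.std(v,0).round(3)[:2])
E
python3 -c "
from h import *
mz(10)"
python3 -m creep '{"delta_pos":[[0,0,0],[0,0,0]],"yaw":[0.08,0.08],"grip":[1,1]}'>/dev/null;python3 -c "
from h import *
mz(10)"
```

```text
t 24.3 pos [562.3 -57.  181.9] psi -0.2336 z [ 0. -0. -1.] F [3.1 1.4 5. ] M [ 0.258 -0.997  0.126] w 13.3 ff 60.7 j6 1.57
Mz,eff6,F [0.187 0.197 3.739 0.979 4.322] sd [0.028 0.   ]
t 25.0 pos [562.3 -57.  181.8] psi -0.3134 z [ 0. -0. -1.] F [3.8 1.4 3.4] M [ 0.201 -1.107  0.241] w 12.9 ff 60.6 j6 1.65
Mz,eff6,F [0.233 0.263 4.119 1.129 3.763] sd [0.027 0.092]
```

```bash
python3 -c "
from h import *
mz(4)"
python3 -m creep '{"delta_pos":[[0,0,0],[0,0,0]],"yaw":[0.08,0.08],"grip":[1,1]}'>/dev/null;python3 -c "
from h import *
mz(3);mz(3)"
```

```text
t 25.2 pos [562.3 -57.  181.8] psi -0.3136 z [ 0. -0. -1.] F [3.9 0.2 3.9] M [ 0.201 -1.1    0.265] w 13.1 ff 60.6 j6 1.65
Mz,eff6,F [0.233 0.236 4.158 0.757 3.857] sd [0.022 0.001]
t 25.55 pos [562.2 -57.  181.6] psi -0.392 z [-0. -0. -1.] F [5.2 0.4 2.3] M [ 0.2   -1.144  0.282] w 12.4 ff 60.6 j6 1.73
Mz,eff6,F [0.283 0.398 4.678 0.2   2.502] sd [0.001 0.125]
t 25.7 pos [562.2 -57.  181.6] psi -0.3928 z [-0. -0. -1.] F [4.2 0.3 2.4] M [ 0.186 -1.21   0.301] w 12.9 ff 60.5 j6 1.73
Mz,eff6,F [0.267 0.258 4.476 0.781 2.32 ] sd [0.025 0.002]
```

```bash
python3 -m creep '{"delta_pos":[[0,0,0],[0,0,0],[0,0,0]],"yaw":[0.02,0.04,0.04],"grip":[1,1,1]}'>/dev/null;python3 -c "
from h import *
mz(3);mz(3)"
python3 -m creep '{"delta_pos":[[0,0,0],[0,0,0],[0,0,0]],"yaw":[-0.04,-0.08,-0.08],"grip":[1,1,1]}'>/dev/null;python3 -c "
from h import *
mz(3);mz(3)"
```

```text
t 26.15 pos [562.2 -57.  181.6] psi -0.4335 z [-0. -0. -1.] F [ 5.5  1.3 -0. ] M [ 0.154 -1.217  0.359] w 12.7 ff 60.9 j6 1.77
Mz,eff6,F [0.399 0.439 5.015 0.628 0.294] sd [0.029 0.034]
t 26.3 pos [562.2 -57.  181.6] psi -0.4336 z [-0. -0. -1.] F [5.5 0.8 0.3] M [ 0.183 -1.308  0.433] w 13.0 ff 60.8 j6 1.77
Mz,eff6,F [ 0.424  0.399  4.982  0.951 -0.089] sd [0.009 0.001]
t 26.75 pos [562.2 -57.  181.7] psi -0.3549 z [-0. -0. -1.] F [ 4.1  1.6 -1. ] M [ 0.114 -1.186  0.05 ] w 13.2 ff 59.9 j6 1.69
Mz,eff6,F [ 0.036 -0.021  4.365  0.596 -0.847] sd [0.026 0.066]
t 26.9 pos [562.2 -57.  181.7] psi -0.3543 z [-0. -0. -1.] F [ 4.1  0.9 -0.5] M [ 0.122 -1.096  0.07 ] w 12.9 ff 59.8 j6 1.69
Mz,eff6,F [ 0.038  0.05   4.513 -0.056 -0.188] sd [0.042 0.002]
```

```bash
python3 - <<'E'
from h import *
p=shot("wrist");im=p["image"];hs=cv2.cvtColor(im,cv2.COLOR_BGR2HSV);mk=cv2.inRange(hs,(0,150,60),(8,255,255))|cv2.inRange(hs,(172,150,60),(180,255,255))
o=[]
for r in range(225,365,8):
    c=np.where(mk[r,230:330])[0]+230;o.append((r,(c.min()+c.max())/2))
o=np.array(o);print(np.polyfit(o[:,0],o[:,1],1));mz(4)
E
```

```text
[5.35345717e-03 2.77292548e+02]
t 27.15 pos [562.2 -57.  181.7] psi -0.3539 z [-0. -0. -1.] F [ 4.5 -0.2 -0.5] M [ 0.067 -1.173 -0.023] w 13.1 ff 59.8 j6 1.69
Mz,eff6,F [-4.000e-03  4.000e-02  4.331e+00  4.360e-01 -2.310e-01] sd [0.011 0.002]
```

```bash
python3 -m creep '{"delta_pos":[[0,0,-0.5],[0,0,-1.2],[0,0,-2.5],[0,0,-5.5],[0,0,-10]],"yaw":[0,0,0,0,0],"grip":[1,1,1,1,1]}'; python3 -c "
from h import *
st();x,y,z=env.read_state()['eef_pos'];print(rel(445.2-x,372.8-y,0))"
```

```text
time: 27.65
eef_pos: [559.1, -56.6, 279.1]
tool_rot: [0.0, 0.984, -0.176, -0.006]
force: [0.6, -0.2, -2.8]
width: 12.8
finger_force: 62.9
t 27.65 pos [559.1 -56.6 279.1] psi -0.354 z [-0.012  0.002 -1.   ] F [ 0.6 -0.2 -2.8] M [ 0.033 -0.05  -0.03 ] w 12.8 ff 62.9 j6 1.69
[-25.56 -36.34   0.22]
```

```bash
python3 -m creep '{"delta_pos":[[-1.5,-2.1,-0.5],[-4,-5.7,-0.8],[-6.8,-9.7,-0.8],[-9.6,-13.7,-0.8],[-12.4,-17.6,-0.8]],"yaw":[0,0,0,0,0],"grip":[1,1,1,1,1]}' >/dev/null; python3 -m creep '{"delta_pos":[[-2.8,-4,0],[-5.6,-8,0],[-8.4,-12,0],[-11,-15.7,0],[-12.5,-17.8,0]],"yaw":[-0.1,-0.2,-0.3,-0.4,-0.535],"grip":[1,1,1,1,1]}' >/dev/null; python3 -m creep '{"delta_pos":[[0,0,0],[0,0,0],[0,0,0]],"yaw":[0,0,0],"grip":[1,1,1]}' >/dev/null; python3 - <<'E'
from h import *
st();x,y,z=env.read_state()['eef_pos'];print(rel(445.2-x,372.8-y,0))
p=shot("side");T=tool();u=proj(p,[x,y,z-90]);v=proj(p,[x,y,z]);print(u,v)
b=int(u[0]);c=int((u[1]+v[1])/2);cv2.imwrite("pics/s.png",cv2.resize(p["image"][max(c-60,0):c+60,b-80:b+80],None,fx=5,fy=5,interpolation=cv2.INTER_CUBIC));print(b-80,c-60)
E
```

```text
t 28.95 pos [451.1 359.9 289.2] psi 0.1789 z [-0.002 -0.002 -1.   ] F [-0.4 -0.2 -2.8] M [-0.004 -0.026 -0.064] w 12.9 ff 63.0 j6 1.93
[-0.35 -1.37 -0.  ]
[209.40195857 245.54933111] [206.98478925 208.14132525]
129 166
```

View pics/s.png

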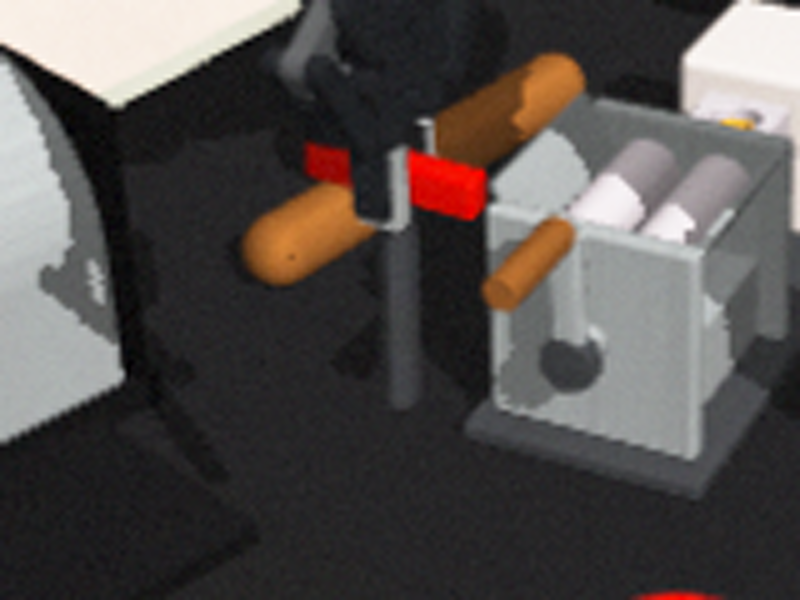

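The side crop shows the key hanging straight, its tip at (404,408) where predicted, and the crank still upright. Lower it over the stand.

```bash
python3 -m creep '{"delta_pos":[[-0.35,-1.37,2],[-0.35,-1.37,6],[-0.35,-1.37,10],[-0.35,-1.37,12.8],[-0.35,-1.37,12.8]],"yaw":[0,0,0,0,0],"grip":[1,1,1,1,1]}'; python3 -m creep '{"delta_pos":[[0,0,0.3],[0,0,0.6],[0,0,1],[0,0,1.4],[0,0,1.4]],"yaw":[0,0,0,0,0],"grip":[1,1,1,1,1]}';python3 -c "
from h import *
st()"
```

```text
time: 29.5
eef_pos: [443.6, 371.5, 157.7]
tool_rot: [0.002, 0.996, 0.089, -0.004]
force: [-0.6, 0.2, -1.2]
width: 13.0
finger_force: 62.9
time: 30.0
eef_pos: [446.2, 374.7, 150.0]
tool_rot: [-0.001, 0.996, 0.091, 0.002]
force: [-1.6, -1.7, 8.6]
width: 12.7
finger_force: 64.4
t 30.0 pos [446.2 374.7 150. ] psi 0.1814 z [ 0.003  0.002 -1.   ] F [-1.6 -1.7  8.6] M [-0.319  0.343  0.001] w 12.7 ff 64.4 j6 1.96
```

```bash
python3 -m creep '{"delta_pos":[[0,0,-0.5],[-0.1,0.1,-0.5],[-0.1,0.1,-0.5],[-0.1,0.1,-0.5]],"yaw":[0,0,0,0],"grip":[1,1,1,1]}'; python3 -c "
from h import *
st();x,y,z=env.read_state()['eef_pos'];print(rel(445.2-x,372.8-y,0))"
```

```text
time: 30.4
eef_pos: [444.4, 372.9, 152.5]
tool_rot: [0.0, 0.996, 0.091, -0.0]
force: [-0.3, 0.5, -2.8]
width: 13.1
finger_force: 63.0
t 30.4 pos [444.4 372.9 152.5] psi 0.1814 z [-0. -0. -1.] F [-0.3  0.5 -2.8] M [-0.039  0.029  0.01 ] w 13.1 ff 63.0 j6 1.96
[ 0.08  0.03 -0.  ]
```

```bash
python3 -m creep '{"delta_pos":[[0.06,0.03,0],[0.06,0.03,0.3],[0.06,0.03,0.6],[0.06,0.03,0.9],[0.06,0.03,0.9]],"yaw":[0,0,0,0,0],"grip":[1,1,1,1,1]}'; python3 -c "
from h import *
st()"
```

```text
time: 30.9
eef_pos: [447.2, 374.2, 148.8]
tool_rot: [-0.002, 0.996, 0.091, 0.004]
force: [-4.9, -2.4, 25.7]
width: 12.7
finger_force: 67.7
t 30.9 pos [447.2 374.2 148.8] psi 0.1814 z [ 0.007  0.005 -1.   ] F [-4.9 -2.4 25.7] M [-0.609  0.836  0.012] w 12.7 ff 67.7 j6 1.95
```

```bash
python3 -m creep '{"delta_pos":[[0,0,-0.8],[0,0,-1.5],[0,0,-1.5]],"yaw":[0,0,0],"grip":[1,1,1]}' >/dev/null; python3 - <<'E'
from h import *
st();p=shot("wrist");im=cv2.imread("pics/l.png")
T=np.eye(4);c,s=np.cos(.737),np.sin(.737);T[:3,:3]=np.array([[c,s,0],[s,-c,0],[0,0,-1]]);T[:3,3]=(444.8,372.7,285.6)
q={"W":T@np.array(p["T_tool_cam"]),"camera_matrix":p["camera_matrix"]}
cr=im[135:215,235:325];cv2.imwrite("pics/lc.png",cv2.resize(cr,None,fx=7,fy=7,interpolation=cv2.INTER_CUBIC))
for uv in [(278.5,175),(245,168),(319,184),(288,132),(276,212)]: print(uv,atz(q,uv,60).round(1))
E
```

```text
t 31.2 pos [445.5 373.1 159.3] psi 0.1813 z [ 0.001  0.001 -1.   ] F [ 0.7  0.6 -2.7] M [ 0.077 -0.016 -0.022] w 12.8 ff 63.6 j6 1.95
(278.5, 175) [444.3 372.4  60. ]
(245, 168) [424.1 407.   60. ]
(319, 184) [468.6 329.5  60. ]
(288, 132) [488.1 397.7  60. ]
(276, 212) [408.2 343.8  60. ]
```

View pics/lc.png

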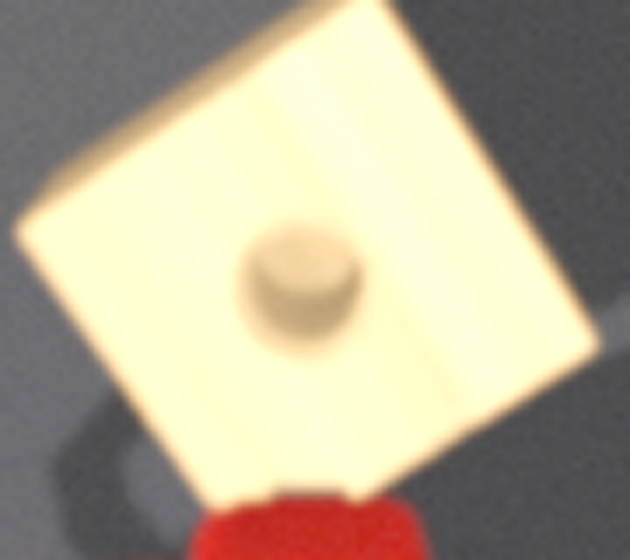

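The crop shows the stand hole centred at (302,285), i.e. about (443.6,372.0) in the world, 2 mm toward −x,−y of where I tried. The contact force pointed the same way.

```bash
python3 -m creep '{"delta_pos":[[-0.2,0.08,0],[-0.2,0.08,0.4],[-0.2,0.08,0.8],[-0.2,0.08,1.2],[-0.2,0.08,1.3]],"yaw":[0,0,0,0,0],"grip":[1,1,1,1,1]}'; python3 -c "
from h import *
st()"
```

```text
time: 31.75
eef_pos: [443.0, 371.5, 144.7]
tool_rot: [0.0, 0.996, 0.091, -0.001]
force: [0.2, -0.8, -1.5]
width: 12.6
finger_force: 63.6
t 31.75 pos [443.  371.5 144.7] psi 0.1813 z [-0.001 -0.001 -1.   ] F [ 0.2 -0.8 -1.5] M [ 0.057  0.014 -0.035] w 12.6 ff 63.6 j6 1.95
```

```bash
python3 -m creep '{"delta_pos":[[0,0,0.7],[0,0,1.6],[0,0,2.5],[0,0,3.3],[0,0,3.8]],"yaw":[0,0,0,0,0],"grip":[1,1,1,1,1]}'; python3 -m creep '{"delta_pos":[[0,0,0.1],[0,0,0.2]],"yaw":[0,0],"grip":[1,1]}';python3 -c "
from h import *
st()"
```

```text
time: 32.25
eef_pos: [443.0, 371.4, 106.5]
tool_rot: [0.0, 0.996, 0.091, -0.001]
force: [0.1, 0.3, -1.5]
width: 13.0
finger_force: 63.6
time: 32.45
eef_pos: [443.5, 371.8, 105.7]
tool_rot: [-0.0, 0.996, 0.091, 0.0]
force: [-0.4, -0.1, -2.2]
width: 12.7
finger_force: 63.6
t 32.45 pos [443.5 371.8 105.7] psi 0.1813 z [ 0.  0. -1.] F [-0.4 -0.1 -2.2] M [0.053 0.01  0.064] w 12.7 ff 63.6 j6 1.95
```

Release (it drops at most a millimetre or so), then rise and check.

```bash
python3 -m creep '{"delta_pos":[[0,0,0.1],[0,0,0.1],[0,0,0.1],[0,0,0.1]],"yaw":[0,0,0,0],"grip":[1,1,1,1]}';python3 -m creep '{"delta_pos":[[0,0,0],[0,0,0],[0,0,0],[0,0,0],[0,0,0]],"yaw":[0,0,0,0,0],"grip":[0.8,0.5,0.2,0,0]}'; python3 -m creep '{"delta_pos":[[0,0,-3],[0,0,-7],[0,0,-11],[0,0,-14],[0,0,-14]],"yaw":[0,0,0,0,0],"grip":[0,0,0,0,0]}'; python3 - <<'E'
from h import *
st();p=shot("side");w=shot("wrist")
a=cv2.resize(p["image"][180:360,130:330],(560,504),interpolation=cv2.INTER_CUBIC)
cv2.imwrite("pics/z.png",a)
def red(p,box):
    hs=cv2.cvtColor(p["image"],cv2.COLOR_BGR2HSV);mk=cv2.inRange(hs,(0,150,80),(8,255,255));x=np.argwhere(mk[box[1]:box[3],box[0]:box[2]]);return x[:,1].mean()+box[0],x[:,0].mean()+box[1],len(x)
print("side red bar",red(p,(190,265,231,290)))
E
```

```text
time: 32.85
eef_pos: [443.6, 371.9, 105.2]
tool_rot: [-0.0, 0.996, 0.091, 0.0]
force: [-0.0, 0.2, 1.0]
width: 13.1
finger_force: 64.0
time: 33.35
eef_pos: [443.4, 371.7, 104.7]
tool_rot: [0.0, 0.996, 0.091, 0.0]
force: [1.1, 0.5, 0.0]
width: 74.3
finger_force: 0.0
time: 33.85
eef_pos: [445.1, 372.9, 249.8]
tool_rot: [-0.002, 0.996, 0.091, 0.004]
force: [0.4, 0.6, -0.5]
width: 85.6
finger_force: 0.0
t 33.85 pos [445.1 372.9 249.8] psi 0.1814 z [ 0.008  0.005 -1.   ] F [ 0.4  0.6 -0.5] M [ 0.01   0.006 -0.053] w 85.6 ff 0.0 j6 1.95
side red bar (np.float64(210.79239766081872), np.float64(278.2602339181287), 342)
```

View pics/z.png

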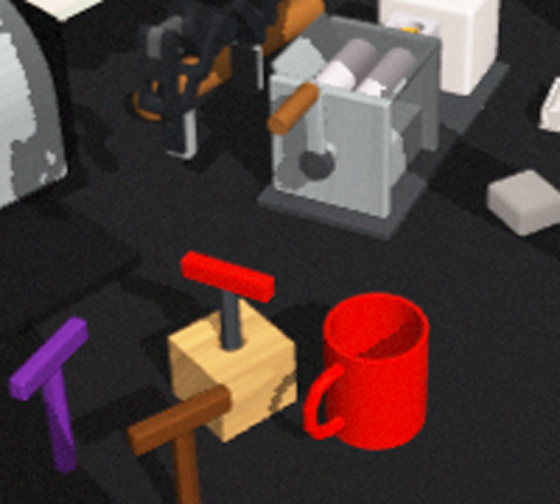

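The picture shows the key upright in its stand. The bar's centroid is (210.8,278.3), against (210.7,278.3) at the start, so it is fully seated. The crank is upright and the mug has not moved.

```bash
python3 -m creep '{"delta_pos":[[0,0,0],[0,0,0]],"yaw":[0,0],"grip":[0,0]}' >/dev/null; python3 -c "
from cell import env
print(env.sign_off())"
```

```text
the job is handed in; nothing more can be done
None
```

The job is handed in with the crank upright, the setscrew tight and the key fully back in its stand, but the last tightening step read about 0.41 N m (above the 0.37 limit; 0.26 just before), so the nylon tip may be crushed.

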